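# Move the red cap to the yellow folding hook and fold the blue one away

### The job

Swing the folded yellow hook fully out, lift the red protective cap off the blue hook and hang it over the upturned peg of the yellow hook. Then fold the emptied blue hook flat against the rail.

Things in the scene. Friction and masses are not known exactly. Their poses are not given: they have to be found in the camera images.
- red_cap: Red bell-shaped plastic cap, 90 g, open below, hanging over the blue hook's peg. Origin: centre of its open rim, z up. Bell 52 mm wide, 50 mm high, hollow 45 mm deep and 44 mm wide, narrowing so that it centres on a peg; hung, its origin is 45 mm below the peg's top. Grip the round knob on top: 22 mm diameter, 50 to 84 mm above the origin. Like black and white caps on the bench are not wanted.
- yellow_hook_tip (a point): Top of the yellow hook's upright round peg (12 mm diameter, 125 to 195 mm above the bench; this point at 195). The peg ends a level arm, 10 mm thick, at 125 mm, hinged upright on a rail; y points level from the hinge to the peg (100 mm between axes) and turns with the hook, z up. Rail: aluminium bar on black posts, top at 140 mm, hinges 20 mm in front of it, 220 mm apart.
- blue_hook_tip (a point): The same point on the blue hook, which is alike but blue, on the same rail (either hook may be the left one); it starts swung out with the red cap over its peg.
- yellow_hook (a joint): Swing of the yellow hook, rad: 0 folded flat along the rail (peg to the left, +y), 1.571 fully out, square to the rail and pointing to the robot's side; grows counterclockwise seen from above. Stops at both ends; stays where it is left (about 1.5 N at the peg moves it). Starts 0 to 0.3.
- blue_hook (a joint): The same for the blue hook. Starts fully out, 1.571.
Things that resemble listed ones, but are neither listed nor needed, are in the scene too. Of the things that look like the red_cap, the middle-sized one is meant.

How it is judged:
By the outcome, as a careful person would: the job done as asked, in the order asked, and still so for the second after the job is handed in, with the robot touching nothing.
It also fails if it takes over 64 s, if anything falls off the work surface, if the arm or the gripper's body presses on something with over 40 N, if the wrist force passes 120 N, or if a joint passes its speed limit or range.

### The arm

A 7-joint arm with a two-finger parallel gripper is mounted at the origin on the work surface. World frame = base frame: x ahead of the robot, y to its left, z up, the work surface at z = 0. Lengths are in m, angles in rad, forces in N, time in s.
With the tool pointing down it reaches from about 0.425 to 0.95 m from the base axis. Payload 4.7 kg.
Tool frame: the origin (TCP) lies midway between the tips of the shut fingers; the grasp point (between the pads) lies manip.hold_point_z behind it (manip.hold_point_z is the distance from the TCP to the grasp point, in m); z points along the fingers, y is the direction in which the jaws open and shut (so a half turn about z gives the same grasp; the last joint's range is limited). The gripper opens to 87 mm and grips with 3 to 60 N. Pads are 19 mm wide; open, the fingers measure 117 mm over their backs; the gripper's body (75 mm by 190 mm) begins 51 mm behind the grasp point.
Start: joints at [-1.326, 0.469, -0.049, 1.532, 0.024, 1.141, -0.082], TCP at [0.182, 0.65, 0.223] pointing down, gripper open.
Joint ranges: [-2.59, 2.59], [-0.33, 1.99], [-1.39, 1.29], [0.1, 2.45], [-1.04, 4.18], [0.21, 1.99], [-2.66, 2.66]. Speed limits (rad/s): [2.57, 2.57, 3.14, 3.14, 3.14, 3.14, 3.14].

### API

Orientations are given as [roll, pitch, yaw] about the fixed x, y, z axes, in that order (R = Rz(yaw) Ry(pitch) Rx(roll)).
In Python, from bench import manip, solve_ik, vision, monitor gives the robot as it stands. The module is installed in compiled form; this text tells all that it offers. Calls block until the motion is done:
- manip.move_to(position, orientation): joint-space move of the TCP to a pose.
- manip.move_linear(position, ori=None, max_speed=0.15): straight line of the TCP; ori=None keeps the orientation; max_speed is the mean speed in m/s.
- manip.set_joints(angles): joint-space move.
- manip.gripper_open() and manip.close_gripper(grip_force=None): open the fingers fully, or close them until they stop; grip_force is the grip in N (None keeps the last).
- manip.pause(seconds).
- solve_ik(position, orientation): joint angles nearest the present ones, or None.
- vision.snapshot(name): name is "side" or "top"; returns a dict with "image" (420x560x3 uint8, red, green, blue), "fx", "fy", "cx", "cy" (pixels), "T" (4x4, takes a point from camera to world coordinates). Camera axes: x right, y down, z forward; pixel columns grow to the right and rows downward; lengths in m; the calibration is good to about 2 mm. A picture is of the moment at which its call begins. There is no depth.
A pose or a line that the arm cannot do raises manip.PlanningError and nothing moves.
- manip.sign_off(): hands the job in, once; it reports no verdict.
Readings, each from a call of its own:
- monitor.read_time_s(): time.
- monitor.read_joints(): joint angles.
- monitor.read_qd(): joint speeds.
- monitor.read_tau(): joint torques, N m.
- monitor.read_eef_pos(): TCP position.
- monitor.read_tcp_rot(): TCP orientation.
- monitor.read_wrist_force(): force on the tool from outside, world axes, zero at the start.
- monitor.read_torque(): the same for the moment, N m.
- monitor.read_finger_gap(): finger opening in m.
Only numpy, scipy, OpenCV 4.12 (cv2) and the standard library are available. Lean on these libraries where they do the work, as an engineer would, in place of code of your own. Each camera call takes 0.05 s, during which the arm holds its last target.

## Working session

There is one attempt and no reset: what is moved stays moved. The work goes in short steps, each a Python script; the robot and the scene stay as the last script left them, time stands still between calls to the robot, and variables do not carry over. Pictures are saved under pics/ and viewed, and the job is handed in when it is done.

```bash
mkdir -p pics
python3 - <<'E'
from bench import manip, vision, monitor
import cv2,numpy as np
for n in("side","top"):
    s=vision.snapshot(n);cv2.imwrite(f"pics/{n}0.png",s["image"][:,:,::-1])
    print(n,s["fx"],s["fy"],s["cx"],s["cy"]);print(np.round(s["T"],4).tolist())
print(monitor.read_time_s(),manip.hold_point_z,monitor.read_eef_pos(),monitor.read_tcp_rot(),monitor.read_finger_gap())
E
```

```text
side 460.7537703279044 460.7537703279044 279.11318202314527 212.3316949498997
[[0.9926, -0.0788, 0.0921, 0.4778], [-0.1211, -0.6769, 0.7261, -0.6173], [0.0052, -0.7319, -0.6814, 0.7368], [0.0, 0.0, 0.0, 1.0]]
top 506.4517966245034 506.4517966245034 281.2717347392494 210.3929414658497
[[0.0003, -0.9984, 0.0564, 0.5255], [-0.9996, -0.0019, -0.0285, 0.0206], [0.0286, -0.0564, -0.998, 0.9099], [0.0, 0.0, 0.0, 1.0]]
0.1 0.0187 [0.18235952 0.64934456 0.22162198] [-3.13985624e+00  6.18900521e-05  2.86786070e+00] 0.0869147439193192
```

View pics/side0.png

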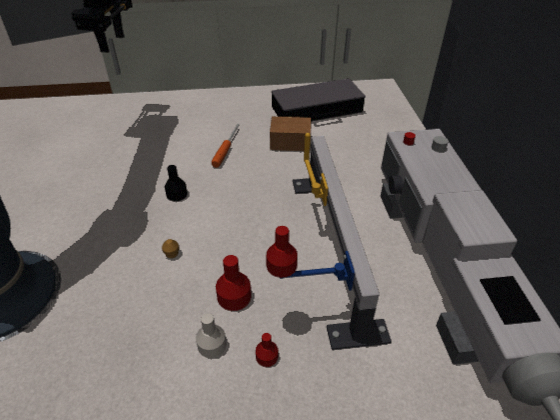

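View pics/top0.png

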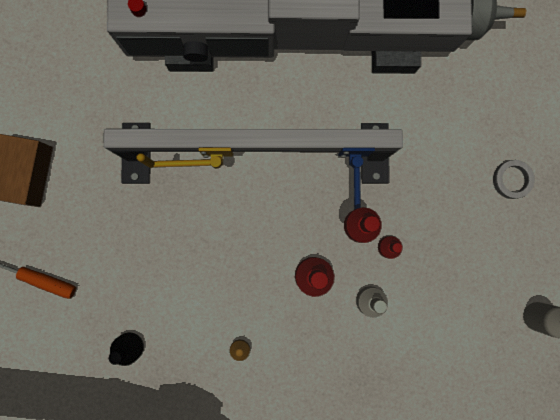

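Red-cap candidates: top view (363,225), on the blue hook; (315,277), larger and standing on the bench; (390,246), small and on the bench. In the side view these are (282,255), (233,288) and (266,350). The one over the blue peg fits, since it is middle-sized and hanging. I'll confirm with a crop and measure.

```bash
cat > h.py <<'E'
import numpy as np,cv2
from bench import manip, solve_ik, vision, monitor
def ray(s,u,v):
    d=np.array([(u-s["cx"])/s["fx"],(v-s["cy"])/s["fy"],1.]);T=np.array(s["T"])
    return T[:3,3],T[:3,:3]@d
def onz(s,u,v,z):
    o,d=ray(s,u,v);return o+d*(z-o[2])/d[2]
def tri(a,b):
    A=np.zeros((3,3));r=np.zeros(3)
    R=[]
    for o,d in(a,b):
        d=d/np.linalg.norm(d);P=np.eye(3)-np.outer(d,d);A+=P;r+=P@o;R.append((P,o))
    x=np.linalg.solve(A,r);return x,[float(np.linalg.norm(P@(x-o))) for P,o in R]
def snap(n,f=None):
    s=vision.snapshot(n)
    if f: cv2.imwrite(f"pics/{f}.png",s["image"][:,:,::-1])
    return s
def hsv(s): return cv2.cvtColor(s["image"],cv2.COLOR_RGB2HSV)
E
python3 - <<'E'
from h import *
t=snap("top");s=snap("side")
a=cv2.resize(t["image"][110:320,110:430],None,fx=2.5,fy=2.5,interpolation=3)
cv2.imwrite("pics/c1.png",a[:,:,::-1])
b=cv2.resize(s["image"][120:370,200:400],None,fx=2.4,fy=2.4,interpolation=3);cv2.imwrite("pics/c2.png",b[:,:,::-1])
for n,sn in(("top",t),("side",s)):
    H=hsv(sn)
    for c,(lo,hi) in dict(y=((20,130,60),(32,255,255)),b=((100,130,40),(125,255,255)),r=((0,170,40),(6,255,255))).items():
        m=cv2.inRange(H,lo,hi)
        if c=="r": m|=cv2.inRange(H,(174,170,40),(180,255,255))
        k,l,st,ce=cv2.connectedComponentsWithStats(m)
        for i in range(1,k):
            if st[i,4]>25: print(n,c,st[i].tolist(),ce[i].round(1))
E
```

```text
top y [198, 148, 33, 3, 98] [213.8 149. ]
top y [137, 154, 8, 8, 51] [140.3 157.2]
top y [153, 154, 70, 13, 440] [192.1 161.7]
top b [343, 148, 32, 3, 96] [358.5 149. ]
top b [350, 154, 13, 51, 319] [356.3 174.1]
top r [128, 0, 16, 12, 159] [135.4   4.9]
top r [346, 208, 35, 34, 837] [362.8 225.2]
top r [380, 237, 22, 21, 320] [390.  247.4]
top r [296, 258, 38, 38, 941] [313.7 277.7]
side y [305, 133, 5, 20, 55] [306.9 142.1]
side y [304, 152, 24, 47, 269] [315.6 179.5]
side b [345, 251, 9, 37, 102] [349.8 267.1]
side b [292, 263, 56, 17, 350] [326.7 271.2]
side r [404, 132, 11, 13, 105] [408.8 138.2]
side r [267, 226, 30, 52, 1065] [281.3 254.9]
side r [216, 255, 35, 55, 1301] [232.6 286. ]
side r [256, 333, 22, 34, 523] [266.3 351.3]
```

View pics/c1.png

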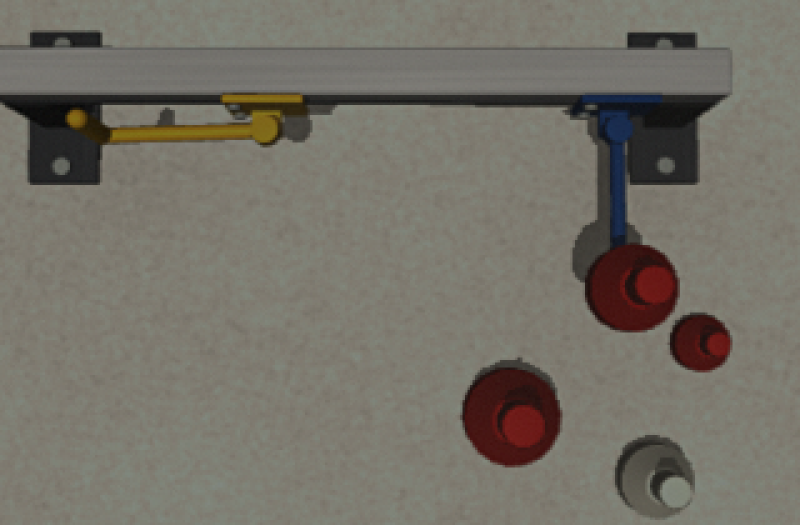

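View pics/c2.png

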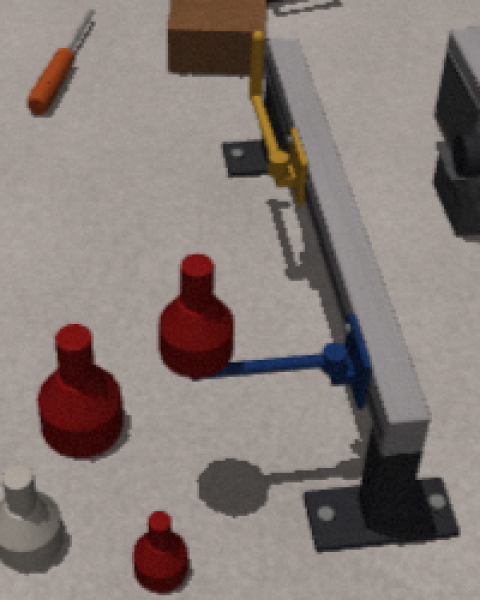

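The crop confirms it. The cap hanging on the blue arm is the middle-sized one: its 35 px at that height come to about 51 mm, against a larger and a smaller one on the bench. Next, positions.

Run:
```python
from h import *
t=snap("top");s=snap("side")
p=lambda x:np.round(x,4).tolist()
K=onz(t,372,223.6,.234);Y=onz(t,140.8,156.8,.195)
print("knob",p(K),p(onz(s,282,230,.234)))
print("knob tri",tri(ray(t,372,223.6),ray(s,282,228.5)))
print("ytip",p(Y),tri(ray(t,140.8,156.8),ray(s,307,134.5)))
for z in(.13,.14,.15): print(z,"yh",p(onz(t,216.4,160.4,z)),"bh",p(onz(t,357.6,159.6,z)))
print("rail front edge",p(onz(t,106,148,.14)),p(onz(t,402,148,.14)),"ends back",p(onz(t,106,129,.14)),p(onz(t,402,129,.14)))
print("bell base outline", p(onz(t,315,277,.02)),p(onz(t,390,247,.02)),p(onz(t,378.5,305,.06)))
```

```text
knob [0.5462, -0.1206, 0.234] [0.5454, -0.1216, 0.234]
knob tri (array([ 0.54584292, -0.12017281,  0.23581327]), [0.0002794940317315164, 0.0002794940317316426])
ytip [0.6413, 0.1985, 0.195] (array([0.64112327, 0.19980581, 0.19011566]), [0.0009476755526166008, 0.0009476755526165988])
0.13 yh [0.6468, 0.0986, 0.13] bh [0.6491, -0.1207, 0.13]
0.14 yh [0.6452, 0.0976, 0.14] bh [0.6475, -0.1189, 0.14]
0.15 yh [0.6437, 0.0966, 0.15] bh [0.6459, -0.1171, 0.15]
rail front edge [0.6634, 0.2649, 0.14] [0.6659, -0.1879, 0.14] ends back [0.6926, 0.2655, 0.14] [0.6955, -0.1883, 0.14]
bell base outline [0.4591, -0.064, 0.02] [0.5115, -0.1968, 0.02] [0.4153, -0.1665, 0.06]
```

Run:
```python
from h import *
t=snap("top");s=snap("side")
print("button",tri(ray(t,137,6),ray(s,409,137)))
for z in(.1,.15,.2,.25): print(z,onz(t,300,48,z).round(3),onz(t,200,25,z).round(3))
for th in(0,.04,.8,1.571):
    for base in(90,-90):
        for h in((.645,.0985),(.6465,-.1205)):
            psi=np.deg2rad(base)+th
            P=[h[0]-.1*np.sin(th),h[1]+.1*np.cos(th),.155]
            for z in(.155,.23):
                P[2]=z;q=solve_ik(P,[np.pi,0,psi]);print(th,base,h[1],z,None if q is None else np.round(q,2))
for P in((.546,-.12,.2),(.546,.0985,.28)):
    for y in(0,np.pi/2,np.pi,-np.pi/2):
        q=solve_ik(P,[np.pi,0,y]);print(P,round(y,2),None if q is None else np.round(q,2))
```

```text
button (array([0.87855424, 0.21821924, 0.15358799]), [0.0001165695488749232, 0.00011656954887467644])
0.1 [ 0.837 -0.033  0.1  ] [0.873 0.13  0.1  ]
0.15 [ 0.818 -0.03   0.15 ] [0.852 0.123 0.15 ]
0.2 [ 0.799 -0.026  0.2  ] [0.83  0.116 0.2  ]
0.25 [ 0.779 -0.023  0.25 ] [0.809 0.11  0.25 ]
0 90 0.0985 0.155 [-0.69  0.56  0.48  1.63 -0.29  1.03 -0.12]
0 90 0.0985 0.23 [-0.7   0.49  0.49  1.55 -0.25  1.16 -0.15]
0 90 -0.1205 0.155 [-0.45  0.54  0.6   1.7  -0.35  1.01  0.27]
0 90 -0.1205 0.23 [-0.49  0.47  0.65  1.63 -0.3   1.15  0.23]
0 -90 0.0985 0.155 [ 0.34  0.84 -1.18  1.56  0.8   1.29  2.18]
0 -90 0.0985 0.23 [ 0.33  0.75 -1.18  1.48  0.69  1.38  2.25]
0 -90 -0.1205 0.155 [-0.73  0.73  1.11  1.72 -0.72  1.16 -2.55]
0 -90 -0.1205 0.23 [-0.74  0.63  1.11  1.64 -0.59  1.25 -2.65]
0.04 90 0.0985 0.155 [-0.69  0.55  0.47  1.64 -0.28  1.02 -0.09]
0.04 90 0.0985 0.23 [-0.69  0.48  0.48  1.56 -0.24  1.16 -0.12]
0.04 90 -0.1205 0.155 [-0.45  0.53  0.6   1.71 -0.34  1.01  0.31]
0.04 90 -0.1205 0.23 [-0.49  0.46  0.64  1.64 -0.3   1.14  0.27]
0.04 -90 0.0985 0.155 [ 0.34  0.83 -1.18  1.57  
[... 1119 characters left out ...]
07 -1.57]
1.571 -90 -0.1205 0.155 [-0.64  0.56  1.1   1.93 -0.59  1.02 -0.85]
1.571 -90 -0.1205 0.23 [-0.62  0.4   1.01  1.84 -0.38  1.11 -1.04]
(0.546, -0.12, 0.2) 0 [-0.62  0.45  1.03  1.88 -0.44  1.06 -0.98]
(0.546, -0.12, 0.2) 1.57 [-0.54  0.4   0.89  1.88 -0.36  1.04  0.5 ]
(0.546, -0.12, 0.2) 3.14 [-0.41  0.35  0.7   1.87 -0.26  1.01  1.98]
(0.546, -0.12, 0.2) -1.57 [-0.67  0.49  1.12  1.88 -0.5   1.09 -2.49]
(0.546, 0.0985, 0.28) 0 [-0.87  0.27  0.77  1.78 -0.2   1.17 -1.62]
(0.546, 0.0985, 0.28) 1.57 [-0.71  0.24  0.55  1.77 -0.14  1.17 -0.11]
(0.546, 0.0985, 0.28) 3.14 [-0.55  0.23  0.36  1.77 -0.09  1.17  1.4 ]
(0.546, 0.0985, 0.28) -1.57 [ 0.61  0.45 -1.17  1.7   0.44  1.28  2.49]
```

Run:
```python
from h import *
pi=np.pi
th=.04;H=np.array([.645,.0985])
manip.move_to([.641,.199,.25],[pi,0,pi/2+th]);print(monitor.read_time_s())
manip.move_linear([.641,.199,.154],max_speed=.25)
print(monitor.read_time_s(),monitor.read_wrist_force())
manip.close_gripper(6)
print(monitor.read_time_s(),monitor.read_finger_gap(),monitor.read_eef_pos(),monitor.read_wrist_force())
```

```text
2.6917
3.225 [0.19216651 0.04932014 0.98355546]
4.4167 0.011723214492272996 [0.64112191 0.19902002 0.15398485] [1.79218064 0.09897766 0.0733137 ]
```

Run:
```python
from h import *
pi=np.pi;H=np.array([.645,.0985])
for th in(.3,.6,.9,1.2,1.45,1.56):
    manip.move_linear([H[0]-.1*np.sin(th),H[1]+.1*np.cos(th),.154],[pi,0,pi/2+th],max_speed=.15)
    print(th,monitor.read_time_s(),monitor.read_eef_pos().round(4),monitor.read_wrist_force().round(2),round(monitor.read_finger_gap(),4))
for th in(1.58,1.6):
    manip.move_linear([H[0]-.1*np.sin(th),H[1]+.1*np.cos(th),.154],[pi,0,pi/2+th],max_speed=.05)
    f=monitor.read_wrist_force();print(th,monitor.read_time_s(),f.round(2),round(monitor.read_finger_gap(),4))
    if abs(f[1])>12: break
snap("top","t1")
```

```text
0.3 4.825 [0.6149 0.1943 0.1539] [-1.05  0.53 -1.05] 0.0118
0.6 5.275 [0.5887 0.1811 0.1539] [-1.11  0.23  0.06] 0.0114
0.9 5.725 [0.5672 0.1605 0.1539] [-0.21 -1.17 -0.61] 0.0116
1.2 6.175 [0.553  0.1344 0.154 ] [ 2.97 -2.04 -2.13] 0.0117
1.45 6.575 [0.5472 0.1108 0.1541] [ 5.4  -2.32 -4.08] 0.0114
1.56 6.8333 [0.5464 0.1008 0.1542] [ 5.13 -0.53 -3.75] 0.0112
1.58 7.0833 [ 5.47  2.72 -3.89] 0.0117
1.6 7.3333 [ 5.63  6.46 -5.46] 0.012
```

View pics/t1.png

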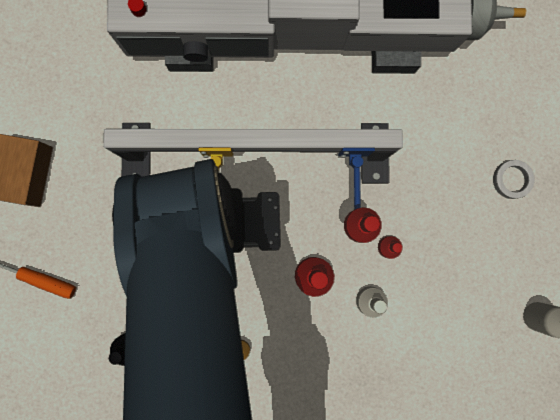

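The view is blocked by the arm, but the tangential force rises as the hook meets its stop. I'll release, move over the red knob and check.

Run:
```python
from h import *
pi=np.pi
manip.gripper_open()
p=monitor.read_eef_pos()
manip.move_linear([p[0],p[1],.29],max_speed=.25)
manip.move_to([.546,-.1205,.29],[pi,0,pi/2]);print(monitor.read_time_s())
s=snap("side","s2");t=snap("top","t2")
```

```text
10.4917
```

View pics/s2.png

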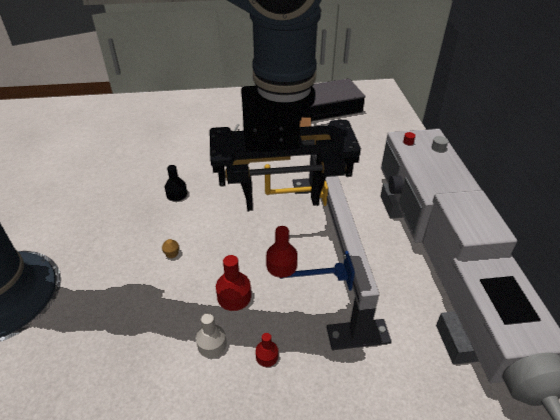

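View pics/t2.png

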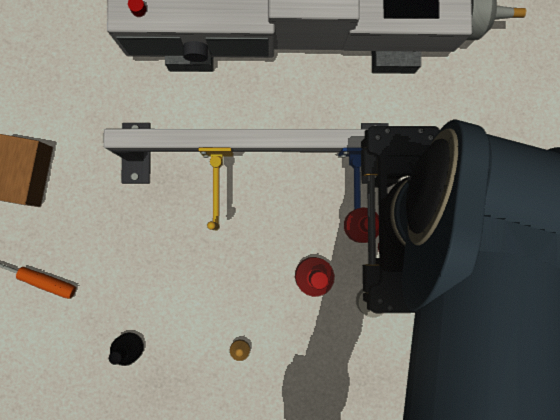

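The top view shows the yellow arm square to the rail, with its peg tip at about (211,225) and hinge at (216,160). Now I'll measure the tip and grip the knob.

Run:
```python
from h import *
pi=np.pi
t=snap("top");s=snap("side")
c=cv2.resize(t["image"][145:240,190:240],None,fx=6,fy=6,interpolation=3);cv2.imwrite("pics/c3.png",c[:,:,::-1])
m=cv2.inRange(hsv(t),(18,110,50),(34,255,255))
k,l,st,ce=cv2.connectedComponentsWithStats(m);print([(st[i].tolist(),ce[i].round(1)) for i in range(1,k) if st[i,4]>20])
print(tri(ray(t,211,225),ray(s,267.5,167)),onz(t,211,225,.195))
manip.move_linear([.546,-.1205,.204],max_speed=.2)
print(monitor.read_wrist_force())
manip.close_gripper(20)
print(monitor.read_time_s(),monitor.read_finger_gap(),monitor.read_eef_pos(),monitor.read_wrist_force())
```

```text
[([513, 8, 13, 9, 95], array([519.1,  12.1])), ([198, 147, 35, 83, 782], array([215.5, 177.8])), ([230, 340, 20, 21, 259], array([239.2, 350.3]))]
(array([0.54531697, 0.09982101, 0.18751081]), [1.913861804718891e-05, 1.9138618047138538e-05]) [0.54513047 0.09899769 0.195     ]
[0.053104   0.20999975 0.05485998]
12.35 0.021506726291868103 [ 0.54608781 -0.12051272  0.20399836] [0.58897733 0.4224486  0.00211355]
```

View pics/c3.png

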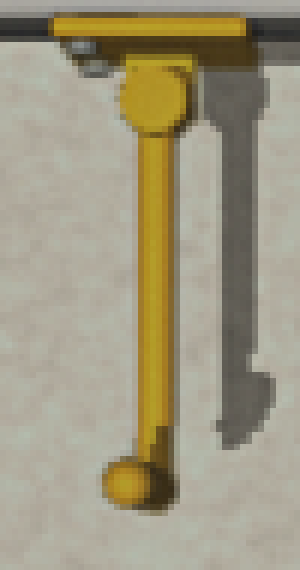

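The crop shows the yellow arm straight out. The tip at about (211.3,225.3) gives (0.545, 0.099). I have the knob, at a 21.5 mm gap, so lift and carry.

Run:
```python
from h import *
manip.move_linear([.546,-.1205,.275],max_speed=.15)
print(monitor.read_finger_gap(),monitor.read_wrist_force())
manip.move_linear([.545,.0992,.275],max_speed=.15)
print(monitor.read_time_s(),monitor.read_finger_gap(),monitor.read_wrist_force(),monitor.read_eef_pos())
snap("side","s3");snap("top","t3")
```

```text
0.021642317461592196 [-0.708968   -0.01943122 -0.60945203]
14.5917 0.02133064198313479 [ 0.15269083 -0.11266488 -0.32232121] [0.54510669 0.09804795 0.27505738]
```

View pics/s3.png

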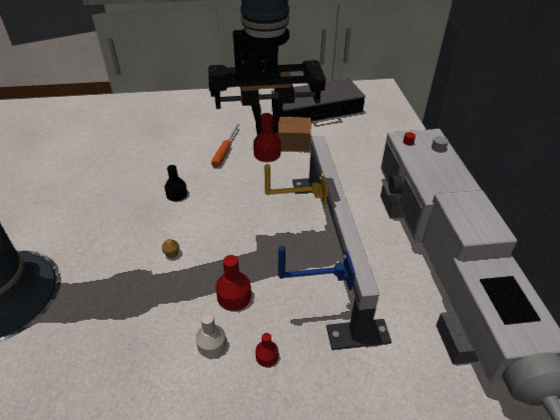

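The cap is held above the yellow peg (side view: bell at (267,147), peg tip at (267,168)), and the blue peg is bare at (282,250). Lowering with force checks.

Run:
```python
from h import *
for z in(.245,.225,.212,.206,.2035):
    manip.move_linear([.545,.0992,z],max_speed=.1)
    f=monitor.read_wrist_force();print(z,monitor.read_time_s(),f.round(2),monitor.read_finger_gap(),monitor.read_eef_pos().round(4))
    if abs(f[2])>8 or np.hypot(*f[:2])>10: break
snap("side","s4")
```

```text
0.245 15.1417 [ 0.47  0.28 -1.67] 0.021433859035221003 [0.545  0.099  0.2449]
0.225 15.4917 [-0.27 -0.58 -1.59] 0.021505348331698204 [0.545  0.0992 0.225 ]
0.212 15.775 [ 0.59  0.15 -0.5 ] 0.02117476566784968 [0.5448 0.0992 0.212 ]
0.206 16.025 [-0.45  0.04 -1.41] 0.02144915223933186 [0.5449 0.0992 0.2059]
0.2035 16.275 [0.9  0.4  0.89] 0.021413720630090553 [0.5455 0.0993 0.2039]
```

View pics/s4.png

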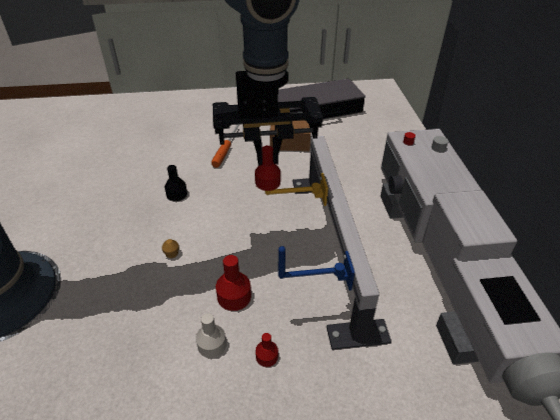

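The cap is seated over the yellow peg (bell at (267,177), arm right below it). Release, then fetch the blue peg.

Run:
```python
from h import *
pi=np.pi
manip.gripper_open()
manip.move_linear([.545,.0992,.30],max_speed=.2)
manip.move_to([.546,-.1205,.26],[pi,0,pi])
t=snap("top","t5");s=snap("side","s5")
manip.move_linear([.546,-.1205,.154],max_speed=.2)
print(monitor.read_wrist_force())
manip.close_gripper(6)
print(monitor.read_time_s(),monitor.read_finger_gap(),monitor.read_eef_pos(),monitor.read_wrist_force())
```

```text
[-0.10312842 -0.06830749 -0.34084492]
21.9083 0.011547673438308504 [ 0.54596091 -0.11936233  0.15391294] [-0.5561813   2.77048854 -0.18065473]
```

View pics/t5.png

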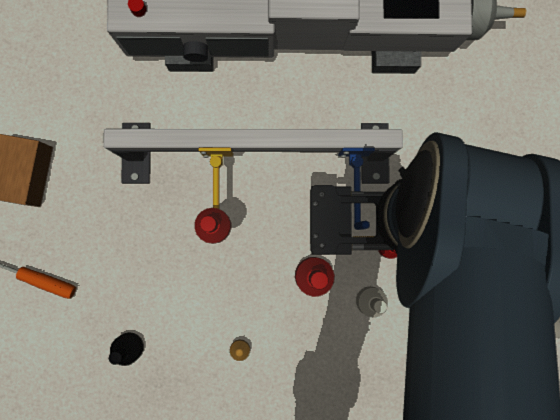

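View pics/s5.png

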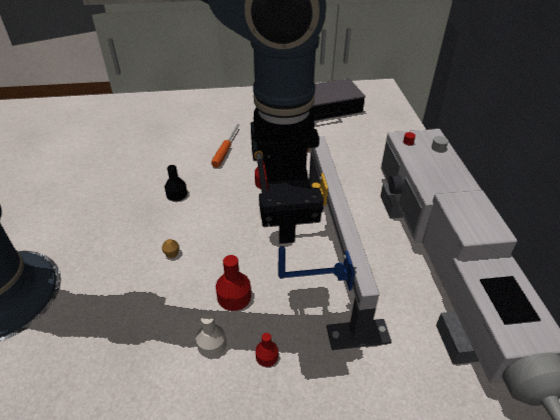

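The cap hangs on the yellow hook (top view (212,225)), and I have the blue peg. Fold it.

Run:
```python
from h import *
pi=np.pi;H=np.array([.6462,-.120])
for th in(1.3,1.0,.7,.4,.15,.03,0,-.015,-.03):
    manip.move_linear([H[0]-.1*np.sin(th),H[1]+.1*np.cos(th),.154],[pi,0,pi/2+th],max_speed=.13 if th>.1 else .05)
    f=monitor.read_wrist_force()
    print(th,monitor.read_time_s(),monitor.read_eef_pos().round(4),f.round(2),round(monitor.read_finger_gap(),4))
    if th<.1 and f[0]<-10 or np.linalg.norm(f)>25: break
```

```text
1.3 22.325 [ 0.5495 -0.0931  0.1539] [-1.89  0.51  1.31] 0.0117
1.0 22.775 [ 0.5616 -0.0659  0.1538] [-0.68  1.85  1.12] 0.0117
0.7 23.225 [ 0.5815 -0.0434  0.1538] [-1.81  3.11  0.2 ] 0.0119
0.4 23.675 [ 0.607  -0.0278  0.1538] [ 0.1   3.11 -1.3 ] 0.0117
0.15 24.075 [ 0.6311 -0.0212  0.1538] [ 0.68  4.08 -3.06] 0.0117
0.03 24.4667 [ 0.6429 -0.0203  0.1539] [ 0.83  2.69 -3.27] 0.0115
0 24.7167 [ 0.6456 -0.0202  0.1538] [-0.15  3.26 -3.34] 0.0115
-0.015 24.9667 [ 0.6456 -0.0203  0.1538] [-4.84  3.02  0.52] 0.0115
-0.03 25.2167 [ 0.6456 -0.0204  0.1537] [-8.35  4.3   2.61] 0.0117
```

The peg stopped at x=0.6456 with the force rising, so it is on its stop. Release, retreat and check.

Run:
```python
from h import *
manip.gripper_open()
p=monitor.read_eef_pos()
manip.move_linear([p[0],p[1],.28],max_speed=.2)
manip.set_joints([-1.326, 0.469, -0.049, 1.532, 0.024, 1.141, -0.082])
s=snap("side","s6");t=snap("top","t6");print(monitor.read_time_s())
a=cv2.resize(t["image"][110:320,110:430],None,fx=2.5,fy=2.5,interpolation=3);cv2.imwrite("pics/c6.png",a[:,:,::-1])
```

```text
30.3583
```

View pics/c6.png

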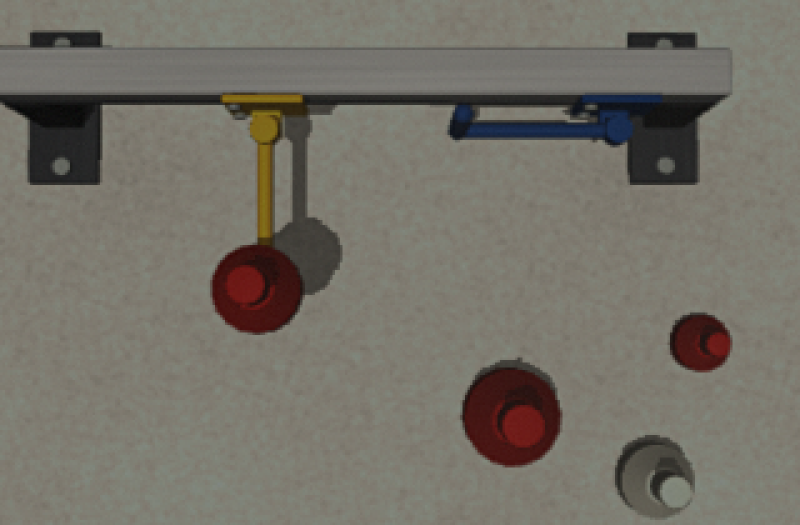

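View pics/s6.png

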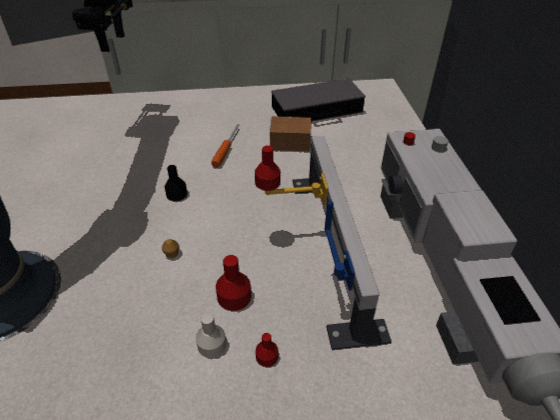

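The top crop shows the yellow arm square out with the red cap over its peg (bell at (257,288)). The blue arm lies level along the rail from (463,129) to (617,127). In the side view the cap sits upright at (267,170). Handing in.

```bash
python3 -c "
from h import *
t=snap('top');print(onz(t,208.3,223.8,.234))
manip.sign_off()"
```

```text
[0.54565157 0.09830844 0.234     ]
the job is handed in; nothing more can be done
```

The job is done as asked and handed in at about 30 s of the 64 s allowed. I swung the yellow hook out to its stop, moved the middle-sized red cap from the blue hook onto the yellow peg, then folded the blue hook to its stop against the rail.

**Last checks:**
- **Cap:** it is upright on the yellow hook, with its knob top measured at (0.546, 0.098). That is about 1 mm from the peg tip I measured before hanging it.
- **Hooks:** the yellow arm is square to the rail and the blue arm lies flat along it.
- **Robot:** the arm is clear of everything. The wrist force stayed under about 10 N in every reading I took.

No check failed. The only disagreement was the height of the yellow peg's tip: two views put it at 0.188 to 0.190 m instead of the stated 0.195 m. That was probably my pixel pick. I used the stated height, and the cap seated fully.

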